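# Scan a slide cassette, then unlatch it and hold it out of its dock

## Robot

A 6-joint arm with a two-finger parallel gripper is mounted at the origin on a cart in front of the work surface, level with it; the furniture and walls round the work are solid. World frame = base frame: x ahead of the robot, y to its left, z up, the work surface at z = 0. Lengths are in m, angles in degrees, forces in N, time in s.
With the tool pointing down it reaches from about 0.3 to 0.75 m from the base axis. Payload 8.5 kg.
Tool frame: the origin (TCP) lies midway between the tips of the shut fingers; the grasp point (between the pads) lies 19 mm behind it; z points along the fingers, y is the direction in which the jaws open and shut (so a half turn about z gives the same grasp; the last joint's range is limited). The gripper opens to 85 mm and grips with 20 to 120 N. Pads are 22 mm wide; open, the fingers measure 114 mm over their backs; the gripper's body (76 mm by 85 mm) begins 54 mm behind the grasp point. The pads swing forward as they close: fully open they stand 13 mm farther back than shut.
Start: joints at [-84.07, 21.807, 74.336, -0, 83.858, -12.336], TCP at [0.172, -0.522, 0.231] pointing down, gripper open.
Joint ranges: [-178.18, 178.18], [-50.72, 133.34], [12.68, 142.11], [-81.47, 261.47], [9.98, 163.14], [-165.26, 165.26]. Speed limits (degrees/s): [136.94, 136.94, 180, 180, 180, 180].

## Interface

Orientations are given as a 3x3 rotation matrix whose columns are the frame's x, y, z axes.
In Python, from rig import env, viewer, ticket gives the robot as it stands. The module is installed in compiled form; this text tells all that it offers.
- The arm moves only by the shell command python3 -m pendant 'ROWS' [FORCE]. ROWS is JSON, a list of rows, each a list of 3 entries, a list of its own where there are three numbers: the shift along the world's x, y, z in mm, then the turn about the world's z in rad, then the opening, from -1 (shut) to 1 (fully open). A call has 1 to 12 rows; each row shifts and turns the pose as measured when the row begins; what a row does not reach is not made up. A row lasts 1/8 s, in which the tool goes at most 62.5 mm and 10.7 degrees, less where a joint would pass 70% of its speed; a pose out of reach is approached as far as the arm can. A call with a gripper value outside its range is refused whole. The fingers move at their own pace and stop on an object; FORCE is the grip in N (left out, the last holds). Time passes only in rows, so rows that do not move let the fingers close. It gives the time, the measured TCP pose, the force and the opening at its end, in the units of the state.
- env.observe(): the state, without advancing time (a new reading comes with each control period).
- viewer.get_image(name): name is "scene" or "side" or "wrist"; returns (picture, depth): 400x640x3 uint8, red, green, blue; 400x640 float32, m along the optical axis (not along the pixel's ray), 0 where there is no reading.
- viewer.camera_params(name): a dict with "fx", "fy", "cx", "cy" (pixels), "rvec" (rotation vector, rad) and "tvec" (3), from world to camera coordinates, as OpenCV has them; the wrist camera has in their place "T_tool_cam" (4x4, takes a point from camera to tool coordinates, whose origin is the TCP and whose axes are the flange's). Camera axes: x right, y down, z forward; pixel columns grow to the right and rows downward; lengths in m; the calibration is good to about 2 mm. A picture is of the moment at which its call begins: read the wrist's pose just before it. camera_params takes no time and is no camera call.
- ticket.close_job(): hands the job in, once; it reports no verdict.
The state is a dict: "time_s": time; "q": joint angles; "qvel": joint speeds; "joint_efforts": joint torques, N m; "position": TCP position; "tool_rot": TCP orientation; "ft_force": force on the tool from outside, world axes, zero at the start; "wrist_torque": the same for the moment, N m; "grip_width": finger opening in m.
Only numpy, scipy, OpenCV 4.12 (cv2) and the standard library are available. Lean on these libraries where they do the work, as an engineer would, in place of code of your own. Each camera call takes 0.05 s, during which the arm holds its last target. There are 200 camera calls.

## Task

With the slide cassette still in its dock, squeeze the trigger of the fixed hand scanner fully home against its grip and let it spring back. Then pinch the cassette's two opposed side catches together until they are fully in, lift the cassette straight up out of its dock and keep holding it there, level, with both catches pinched, about 10 cm above its seat over the dock; the job finishes while you hold it. Do not disturb the tin, the vial or the eraser lying nearby.

Things in the scene. Friction and masses are not known exactly. Their poses are not given: they have to be found in the camera images.
- station: Light grey base plate 160 x 310 x 8 mm, fixed on the table, origin under its centre. A white hand scanner is fixed lying on its side in a cradle on it: head (top 75 mm above the table) and a level grip bar 28 mm thick, 30 mm high, mid-height 52 mm. Axes: +y is the way the scanner looks, towards the dock; the grip runs from the head along -x; z up.
- trigger_grip (a point): Squeeze point on the scanner's grip, 52 mm above the table, axes as the base plate's. Squeeze from above, closing along y: one finger on the grey trigger at +y, one on the grip's back 16 mm to -y. 40 mm over both when free, 32 mm squeezed. This point is mid-way when squeezed. Open below down to the plate; the scanner's head begins 43 mm to +x, the trigger's free end is 22 mm to -x.
- trigger (a joint): Angle of the trigger, a grey lever 60 mm long, 22 mm high: 0 free, 0.21 rad fully squeezed (stop). At the squeeze point, 40 mm from its hinge, it takes about 3 N to start and 8 N at the stop. A spring pushes it back to 0 when let go.
- cassette: White slide cassette 110 x 34 x 44 mm, about 0.2 kg, standing in the dock: two blocks of upright glass slides, a narrow waist between. Origin at the centre of its underside. x along its length, the labelled -x end towards the scanner; y across it; z up. At mid-length a grey sprung catch stands up on each side.
- cassette_grip (a point): Point mid-way between the grip tabs of the two catches, 58 mm above the cassette's underside, axes as the cassette's. Pinch along y. Tabs are at y = +21 and -21 mm, 26 mm wide, 4 mm thick, tops 16 mm above this point. 46 mm over both when free, 32 mm fully pinched. The slide blocks' tops are 14 mm below this point, the dock walls' tops 30 mm below.
- catch_a (a joint): Inward travel of the catch on the cassette's +y side: 0 free, 0.007 m fully in. Sprung outward: 3 N to start, 7 N fully in. Its barb hooks 4.5 mm under a bar of the dock, so the cassette comes out only with both catches pushed in.
- catch_b (a joint): The same for the catch on the cassette's -y side.
- dock: Grey dock 130 x 70 mm, walls 34 mm high, fixed on the base plate; origin at the centre of its underside, axes as the cassette's.
- dock_seat (a point): Centre of the dock's inner floor, 14 mm above the table, on which the cassette's underside rests at the start.
- tin: Small round white sample tin, 51 mm across, 27 mm high, standing on the table behind the base plate; origin at the centre of its underside. Leave alone.
- capped_vial: Upright capped glass vial, 27 mm across, 85 mm high, on the table beyond the scanner's end of the base plate; origin at the centre of its underside. Leave alone.
- small_eraser: Small eraser, 21 x 46 x 12 mm, on the table in front of the base plate; origin at the centre of its underside. Leave alone.
There are look-alikes about, which are no part of the job. Of the things that look like the cassette, the smaller one is meant.

How it is judged (in metres and radians):
On the way, in this order (a step that is already met when the one before it is completed fails the run):
1. the trigger is squeezed home while the cassette sits in its dock (value of joint trigger above 0.17 rad and z of cassette_grip in the frame of dock_seat below 0.063 m), for 0.1 s.
2. the trigger is let go and springs back (value of joint trigger below 0.04 rad and contact force between the fingers and station below 0.1 N), for 0.1 s.
3. with both catches pinched the cassette is lifted out of the dock (z of cassette_grip in the frame of dock_seat above 0.098 m and value of joint each of catch_a, catch_b above 0.004 m), for 0.1 s.
At the end, for the whole second after the job is handed in: The cassette is held still by the fingers with both catches at least 4.5 mm in (of 7), its underside 6 to 18 cm above the dock's seat, within 6 cm of it sideways, tilted less than 15 degrees, touching neither dock nor base plate; the trigger is free (under 0.04 rad) (z of cassette_grip in the frame of dock_seat between 0.118 and 0.238 m and horizontal distance between cassette_grip and dock_seat below 0.06 m and angle between cassette_grip's own z axis and vertical below 0.26 rad and value of joint each of catch_a, catch_b above 0.0045 m and contact force between the fingers and cassette above 2 N and contact force between cassette and dock below 0.1 N and contact force between cassette and station below 0.1 N and linear speed of cassette below 0.03 m/s and value of joint trigger below 0.04 rad); the arm keeps its last pose, push and grip.
It fails at once if the tin was moved more than 2 cm (distance of tin from where it was at the start of the episode above 0.02 m).
It fails at once if the vial was moved more than 2 cm or tipped (distance of capped_vial from where it was at the start of the episode above 0.02 m or angle between capped_vial's own z axis and vertical above 0.5 rad).
It fails at once if the eraser was moved more than 2 cm (distance of small_eraser from where it was at the start of the episode above 0.02 m).
It also fails if it takes over 48 s, if anything falls off the work surface, if the arm or the gripper's body presses on something with over 40 N, if the wrist force passes 120 N, or if a joint passes its speed limit or range.

## Working session

There is one attempt and no reset: what is moved stays moved. The work goes in short steps, Python scripts to look and compute and a shell command to move; the robot and the scene stay as the last step left them, time stands still between calls to the robot, and variables do not carry over. Pictures are saved under pics/ and viewed, about 8 in all and at most 12, crops included, and the job is handed in when it is done.

```bash
mkdir -p pics; cat > h.py <<'E'
import numpy as np,cv2
from rig import env,viewer
def grab(n):
    s=env.observe(); im,d=viewer.get_image(n); p=viewer.camera_params(n)
    if n=='wrist':
        T=np.eye(4);T[:3,:3]=s['tool_rot'];T[:3,3]=s['position'];M=T@np.array(p['T_tool_cam'])
    else:
        R=cv2.Rodrigues(np.array(p['rvec'],float))[0];M=np.eye(4);M[:3,:3]=R.T;M[:3,3]=-R.T@np.array(p['tvec']).ravel()
    K=np.array([p['fx'],p['fy'],p['cx'],p['cy']])
    np.savez(f'pics/{n}.npz',im=im,d=d,M=M,K=K)
    return im,d,M,K
def cloud(d,M,K):
    v,u=np.mgrid[:d.shape[0],:d.shape[1]]
    P=np.stack([(u-K[2])/K[0]*d,(v-K[3])/K[1]*d,d],-1)
    return P@M[:3,:3].T+M[:3,3]
def load(n):
    z=np.load(f'pics/{n}.npz');return z['im'],z['d'],z['M'],z['K']
E
python3 - <<'E'
from h import *
for n in ['scene','side']:
    im,d,M,K=grab(n);cv2.imwrite(f'pics/{n}0.png',im[:,:,::-1]);print(n,M.round(3),K)
s=env.observe();print(s['time_s'],s['position'],s['tool_rot'],s['grip_width'])
E
```

```text
scene [[-0.739 -0.242  0.629 -0.081]
 [-0.673  0.291 -0.68   0.706]
 [-0.018 -0.926 -0.378  0.492]
 [ 0.     0.     0.     1.   ]] [485.51810067 485.51810067 319.94851253 199.94727276]
side [[-0.725  0.591 -0.353  0.96 ]
 [ 0.688  0.613 -0.389  0.358]
 [-0.013 -0.525 -0.851  0.913]
 [ 0.     0.     0.     1.   ]] [504.84116539 504.84116539 318.37627287 193.87862777]
0.1 [ 0.1723297  -0.52201735  0.23078291] [[ 9.49625656e-01  3.13386491e-01 -1.42065927e-04]
 [ 3.13386400e-01 -9.49624782e-01  1.31830480e-03]
 [ 2.78229591e-04 -1.29641759e-03 -9.99999121e-01]] 0.0857279904116964
```

View pics/scene0.png

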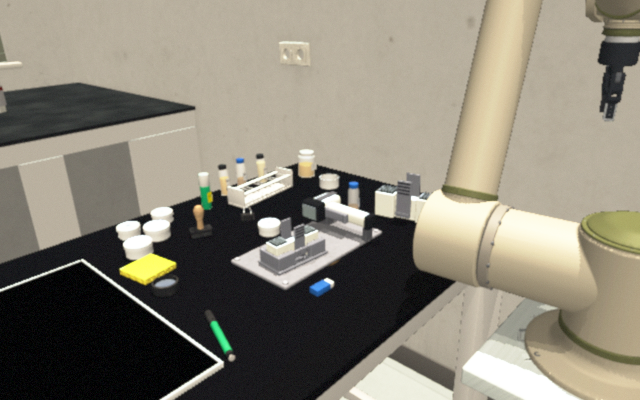

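View pics/side0.png

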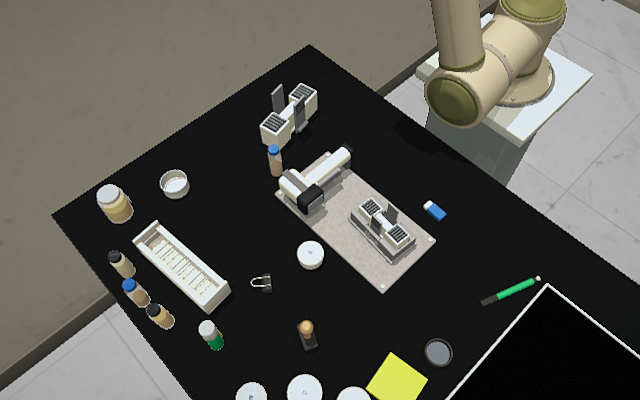

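The station, with the docked cassette at about (383,228), is clear in the side view. The larger undocked look-alike is at (290,115), the tin at (310,255), the vial at (275,160) and the eraser at (434,210). Next I'll measure these from depth.

```bash
python3 - <<'E'
from h import *
im,d,M,K=load('side');P=cloud(d,M,K)
for u,v in [(310,250),(275,149),(434,208),(383,225)]: print((u,v),P[v,u].round(4))
# plate points
box=np.zeros(d.shape,bool);box[140:300,265:445]=1
X,Y,Z=P[...,0],P[...,1],P[...,2]
m=box&(abs(Z-.008)<.004)&(im.min(2)>100)&(d>0)
m=cv2.morphologyEx(m.astype(np.uint8),cv2.MORPH_OPEN,np.ones((3,3)))
n,l,st,_=cv2.connectedComponentsWithStats(m);k=1+st[1:,4].argmax();pm=l==k
r=cv2.minAreaRect((P[pm][:,:2]*1000).astype(np.float32));print('plate',r,cv2.boxPoints(r).round(1).tolist(),np.median(Z[pm]))
# rectified top-down height/colour map
c=im[130:310,265:445];cv2.imwrite('pics/s1.png',cv2.resize(c,None,fx=3.3,fy=3.3,interpolation=cv2.INTER_CUBIC)[:,:,::-1])
# height classes
for lo,hi,nm in [(.034,.045,'dockwalltop'),(.052,.062,'slides'),(.078,.095,'tabs')]:
    q=box&(Z>lo)&(Z<hi)
    print(nm,q.sum(),[np.percentile(P[q][:,i],[1,50,99]).round(3).tolist() for i in range(3)])
E
```

```text
(310, 250) [0.6922 0.0354 0.0281]
(275, 149) [ 0.6067 -0.1587  0.0857]
(434, 208) [0.4396 0.1369 0.013 ]
(383, 225) [0.5637 0.104  0.0559]
plate ((571.1199340820312, 37.332603454589844), (160.5195770263672, 298.7109680175781), 0.7644521594047546) [[488.8999938964844, 185.60000610351562], [492.8999938964844, -113.0999984741211], [653.4000244140625, -110.9000015258789], [649.4000244140625, 187.6999969482422]] 0.008651224395839874
dockwalltop 895 [[0.496, 0.577, 0.649], [-0.203, 0.098, 0.161], [0.034, 0.042, 0.045]]
slides 960 [[0.495, 0.56, 0.649], [-0.157, 0.069, 0.152], [0.052, 0.058, 0.062]]
tabs 208 [[0.534, 0.599, 0.633], [-0.173, -0.03, 0.112], [0.078, 0.086, 0.091]]
```

View pics/s1.png

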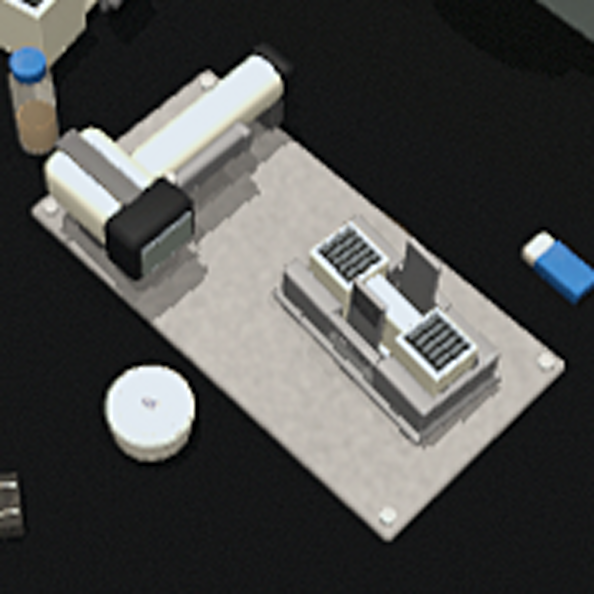

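The crop shows the cassette with its blocks at (347,254) and (440,340), the grey tabs at (366,310) and (423,280), and the grip bar with the trigger on its dock side at about (210,155). I'll fit these in the plate frame.

```bash
python3 - <<'E'
from h import *
for n in ['side','scene']:
    im,d,M,K=load(n);P=cloud(d,M,K);P=P[d>0];C=im[d>0].astype(int)
    X,Y,Z=P.T
    reg=(X>.48)&(X<.66)&(Y>-.13)&(Y<.2)
    def rect(m,nm):
        q=P[m]
        if len(q)<5: print(n,nm,'few');return
        r=cv2.minAreaRect((q[:,:2]*1000).astype(np.float32));print(n,nm,len(q),np.round(r[0],1),np.round(r[1],1),round(r[2],2),'z',np.percentile(q[:,2],[5,50,95]).round(4), 'x',np.percentile(q[:,0],[2,98]).round(4),'y',np.percentile(q[:,1],[2,98]).round(4))
    dk=reg&(Y>.0)
    rect(dk&(abs(Z-.042)<.002),'dockwall')
    rect(dk&(abs(Z-.0585)<.002)&(C.mean(1)<400),'blocktop')
    rect(dk&(Z>.066),'tabs')
    for s in (0,1):
        xs=X[dk&(Z>.066)].mean() if (dk&(Z>.066)).any() else .56
        rect(dk&(Z>.066)&((X>xs) if s else (X<xs)),'tab%d'%s)
    gr=reg&(Y<-.0)
    rect(gr&(Z>.069),'head')
    rect(gr&(X<.575)&(abs(Z-.066)<.0025),'griptop')
    rect(gr&(X<.575)&(abs(Z-.0615)<.003)&(C.max(1)<170),'trigtop')
E
```

```text
side dockwall 503 [555.6  98.1] [123.8  63.1] 85.45 z [0.0403 0.0422 0.0438] x [0.5224 0.5893] y [0.0384 0.1588]
side blocktop 356 [556.6  97.8] [110.3  44.9] 88.11 z [0.0568 0.0587 0.0603] x [0.5362 0.5779] y [0.0447 0.1511]
side tabs 174 [557.4 110.3] [50.8 46.8] 85.1 z [0.0681 0.0804 0.0897] x [0.5338 0.5797] y [0.0844 0.1119]
side tab0 90 [538.8 112.8] [52.   8.5] 72.91 z [0.0683 0.0804 0.0895] x [0.5336 0.5376] y [0.0877 0.1126]
side tab1 84 [577.3  96.4] [26.4  5.1] 85.96 z [0.0681 0.0805 0.0902] x [0.5749 0.58  ] y [0.0837 0.1085]
side head 911 [565.  -61.7] [ 92.7 164.8] 85.9 z [0.0694 0.0738 0.0772] x [0.4901 0.6467] y [-0.1071 -0.0236]
side griptop 380 [527.6 -61.8] [94.2 40. ] 1.65 z [0.0639 0.0665 0.0683] x [0.4839 0.5733] y [-0.0801 -0.0442]
side trigtop 51 [530.8 -57.6] [87.9 30. ] 14.31 z [0.0588 0.0623 0.0641] x [0.487  0.5727] y [-0.081  -0.0415]
scene dockwall 318 [556.9 102.2] [123.3  63.6] 84.78 z [0.0402 0.0415 0.0435] x [0.5242 0.5887] y [0.0485 0.1631]
scene blocktop 203 [557.  101.8] [109.1  47.6] 83.33 z [0.0567 0.0584 0.0603] x [0.5348 0.5796] y [0.0505 0.1547]
scene tabs 229 [556.5 102. ] [28.5 48.5] 83.09 z [0.0671 0.0775 0.0873] x [0.5331 0.5803] y [0.0875 0.1156]
scene tab0 117 [536.2 103.5] [26.7  7.7] 82.81 z [0.0672 0.0775 0.0872] x [0.5329 0.5392] y [0.0911 0.1164]
scene tab1 112 [577.8  99.4] [28.8  6. ] 86.57 z [0.0671 0.0772 0.0874] x [0.575  0.5807] y [0.0866 0.1127]
scene head 283 [623.2 -62.9] [90.4 48.4] 86.75 z [0.0695 0.0729 0.075 ] x [0.6015 0.6469] y [-0.1043 -0.0194]
scene griptop 195 [527.3 -58.1] [92.6 40.7] 8.07 z [0.0639 0.0659 0.0679] x [0.4831 0.5718] y [-0.0768 -0.0481]
scene trigtop 42 [522.9 -46.8] [97.3 26.8] 24.02 z [0.0588 0.0603 0.0643] x [0.4819 0.57  ] y [-0.0746 -0.0367]
```

```bash
python3 -m pendant '[[[33,40,3],-0.03,1],[[33,40,3],-0.03,1],[[33,40,3],-0.03,1],[[33,40,3],-0.03,1],[[33,40,3],-0.03,1],[[33,40,3],-0.03,1],[[33,40,3],-0.03,1],[[33,40,3],-0.03,1],[[33,40,0],-0.03,1],[[33,40,0],-0.03,1],[[15,20,0],0,1],[[0,0,0],0,1]]' 20; python3 - <<'E'
from h import *
im,d,M,K=grab('wrist');cv2.imwrite('pics/w1.png',im[:,:,::-1]);print(M.round(3),K)
s=env.observe();print(s['time_s'],s['position'],s['tool_rot'].round(3),s['ft_force'])
E
```

```text
time_s: 1.6
position: [0.5245, -0.0861, 0.2513]
tool_rot: [[1.0, 0.007, -0.003], [0.007, -1.0, 0.007], [-0.003, -0.007, -1.0]]
ft_force: [-0.9, -1.1, -0.8]
grip_width: 0.0854
[[ 0.007 -0.963 -0.27   0.593]
 [-1.    -0.008  0.004 -0.087]
 [-0.006  0.27  -0.963  0.394]
 [ 0.     0.     0.     1.   ]] [284.49269038 284.49269038 316.79815662 198.62901267]
1.65 [ 0.52409668 -0.08677781  0.25138354] [[ 1.     0.006 -0.003]
 [ 0.006 -1.     0.007]
 [-0.003 -0.007 -1.   ]] [-0.09036886 -0.01201387 -0.05312359]
```

View pics/w1.png

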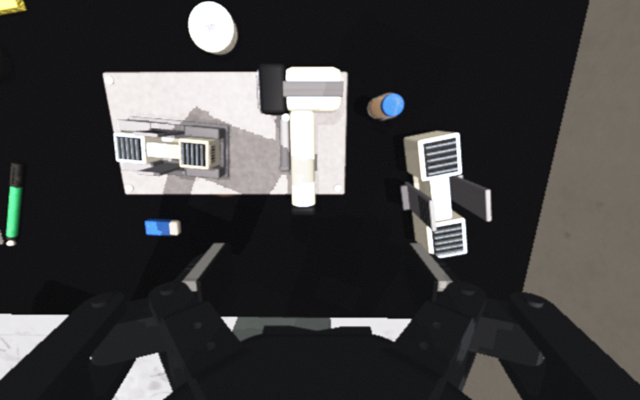

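The wrist view shows the grip bar at columns 291–315, the trigger at columns 280–290 (rows 113–172) and the head above row 110. I'll enlarge it and take depth profiles.

```bash
python3 - <<'E'
from h import *
im,d,M,K=load('wrist');P=cloud(d,M,K)
c=im[60:215,240:360];cv2.imwrite('pics/w2.png',cv2.resize(c[:110],None,fx=5,fy=5,interpolation=cv2.INTER_CUBIC)[:,:,::-1])
for v in range(100,185,12):
    print(v,[(u,*(P[v,u]*1000).astype(int)) for u in range(276,320,2)])
X,Y,Z=P[...,0],P[...,1],P[...,2]
g=(d>0)&(X>.48)&(X<.58)&(Y>-.11)&(Y<-.02)
for nm,lo,hi in [('grip',.0645,.070),('trig',.056,.0644)]:
    q=P[g&(Z>lo)&(Z<hi)];r=cv2.minAreaRect((q[:,:2]*1000).astype(np.float32));print(nm,len(q),r)
E
```

```text
100 [(276, np.int64(611), np.int64(-41), np.int64(73)), (278, np.int64(611), np.int64(-44), np.int64(75)), (280, np.int64(611), np.int64(-46), np.int64(73)), (282, np.int64(611), np.int64(-48), np.int64(74)), (284, np.int64(611), np.int64(-50), np.int64(73)), (286, np.int64(612), np.int64(-51), np.int64(69)), (288, np.int64(612), np.int64(-54), np.int64(69)), (290, np.int64(611), np.int64(-56), np.int64(70)), (292, np.int64(611), np.int64(-58), np.int64(72)), (294, np.int64(611), np.int64(-60), np.int64(72)), (296, np.int64(611), np.int64(-62), np.int64(71)), (298, np.int64(611), np.int64(-65), np.int64(72)), (300, np.int64(612), np.int64(-67), np.int64(70)), (302, np.int64(611), np.int64(-69), np.int64(72)), (304, np.int64(612), np.int64(-71), np.int64(71)), (306, np.int64(612), np.int64(-73), np.int64(71)), (308, np.int64(612), np.int64(-75), np.int64(68)), (310, np.int64(612), np.int64(-77), np.int64(72)), (312, np.int64(612), np.int64(-80), np.int64(70)), (314, np.int64(612), np.int64(-82), np.int64(70)), (316, np.int64(612), np.int64(-84), np.int64(70)), (318, np.int64(612), np.
[... 7395 characters left out ...]
-65), np.int64(65)), (302, np.int64(519), np.int64(-68), np.int64(68)), (304, np.int64(518), np.int64(-70), np.int64(67)), (306, np.int64(518), np.int64(-73), np.int64(66)), (308, np.int64(518), np.int64(-75), np.int64(66)), (310, np.int64(518), np.int64(-77), np.int64(65)), (312, np.int64(518), np.int64(-80), np.int64(63)), (314, np.int64(516), np.int64(-82), np.int64(54)), (316, np.int64(505), np.int64(-84), np.int64(7)), (318, np.int64(505), np.int64(-87), np.int64(8))]
grip 1507 ((530.1707763671875, -62.898223876953125), (98.6513442993164, 37.058494567871094), 3.1119725704193115)
trig 836 ((531.7461547851562, -61.74537658691406), (95.74812316894531, 41.34791564941406), 1.777964472770691)
```

View pics/w2.png

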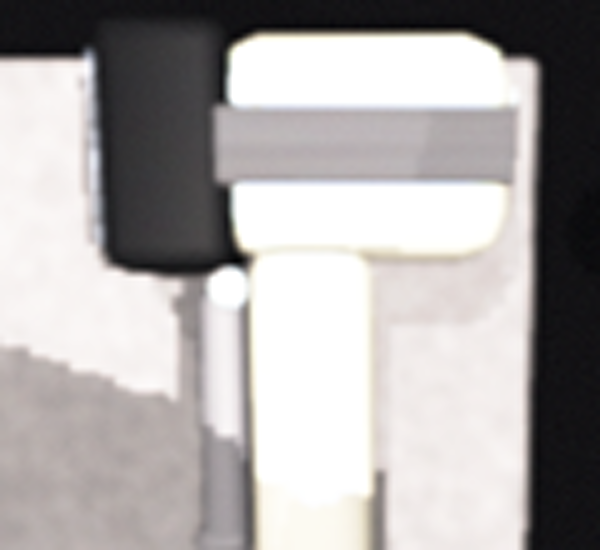

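The squeeze point comes out at about (0.558, −0.0665, 0.052). The check is that the free end of the trigger, at x≈0.536, and the head edge, at 0.601, both agree. Next I'll move over it and go down with the gripper open.

```bash
python3 -m pendant '[[[17,10,-20],0.008,1],[[17,10,-30],0,1],[[0,0,-40],0,1],[[0,0,-40],0,1],[[0,0,-25],0,1],[[0,0,0],0,1]]' 20
```

```text
time_s: 2.4
position: [0.5554, -0.0734, 0.0928]
tool_rot: [[1.0, 0.006, -0.003], [0.006, -1.0, 0.005], [-0.003, -0.005, -1.0]]
ft_force: [-0.2, -0.4, -0.1]
grip_width: 0.0854
```

```bash
python3 -m pendant '[[[3,7,-12],0.008,1],[[0,0,-20],0,1],[[0,0,-20],0,1],[[0,0,-11],0,1],[[0,0,0],0,1]]' 20
```

```text
time_s: 3.02
position: [0.5606, -0.0673, 0.0315]
tool_rot: [[1.0, 0.014, 0.005], [0.014, -1.0, 0.003], [0.005, -0.003, -1.0]]
ft_force: [-0.1, -0.5, -0.2]
grip_width: 0.0853
```

```bash
python3 -m pendant '[[[-2,0,-1],0,-1],[[0,0,0],0,-1],[[0,0,0],0,-1],[[0,0,0],0,-1],[[0,0,0],0,-1],[[0,0,0],0,-1]]' 25
python3 - <<'E'
from h import *
im,d,M,K=grab('side');cv2.imwrite('pics/s2.png',cv2.resize(im[120:300,260:450],None,fx=3,fy=3)[:,:,::-1])
E
```

```text
time_s: 3.78
position: [0.5585, -0.0642, 0.0328]
tool_rot: [[1.0, 0.014, 0.007], [0.014, -1.0, 0.008], [0.007, -0.008, -1.0]]
ft_force: [0.1, 1.4, -1.5]
grip_width: 0.0334
```

View pics/s2.png

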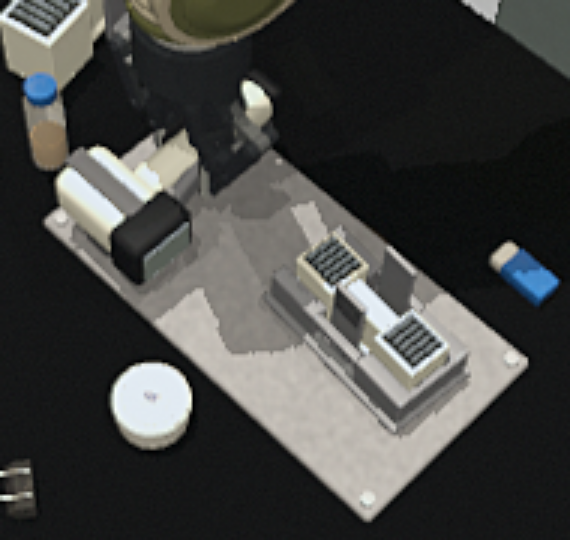

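The picture shows the fingers straddling the grip, with nothing else moved. The width of 33.4 mm is close to the 32 mm stop, so I'll squeeze harder to be sure.

```bash
python3 -m pendant '[[[0,0,0],0,-1],[[0,0,0],0,-1],[[0,0,0],0,-1]]' 60
```

```text
time_s: 4.2
position: [0.5585, -0.0644, 0.0329]
tool_rot: [[1.0, 0.014, 0.007], [0.014, -1.0, 0.008], [0.007, -0.008, -1.0]]
ft_force: [0.1, -1.9, -2.8]
grip_width: 0.0328
```

```bash
python3 -m pendant '[[[0,0,0],0,1],[[0,0,0],0,1],[[0,-1,0],0,1],[[0,0,0],0,1],[[0,0,0],0,1],[[0,0,20],0,1],[[0,0,40],0,1],[[0,0,50],0,1],[[0,0,50],0,1],[[0,0,40],0,1],[[0,0,0],0,1]]' 25; python3 -c "
from rig import env
s=env.observe();print(s['q'],s['time_s'])"
```

```text
time_s: 5.58
position: [0.5575, -0.0655, 0.2397]
tool_rot: [[1.0, 0.013, 0.007], [0.013, -1.0, 0.007], [0.007, -0.007, -1.0]]
ft_force: [-0.1, 0.4, -0.9]
grip_width: 0.0857
[-19.01965085  22.47039878  71.86951972   0.51123517  85.41045718
  70.20223871] 5.575
```

```bash
python3 -m pendant '[[[0,20,0],0.18,1],[[0,20,0],0.18,1],[[0,20,0],0.18,1],[[0,20,0],0.18,1],[[0,20,0],0.18,1],[[0,20,0],0.18,1],[[0,20,0],0.18,1],[[0,20,0],0.18,1],[[0,5,0],0,1],[[0,0,0],0,1]]'
python3 - <<'E'
from h import *
im,d,M,K=grab('wrist');cv2.imwrite('pics/w3.png',im[:,:,::-1]);P=cloud(d,M,K)
s=env.observe();print(s['position'],s['tool_rot'].round(3))
X,Y,Z=P[...,0],P[...,1],P[...,2]
g=(d>0)&(X>.48)&(X<.64)&(Y>.02)&(Y<.18)
for nm,lo,hi in [('tabs',.066,.095),('tabtop',.084,.095),('dock',.040,.044),('blk',.056,.061)]:
    m=g&(Z>lo)&(Z<hi);q=P[m];
    if len(q)<5: print(nm,len(q));continue
    print(nm,len(q),cv2.minAreaRect((q[:,:2]*1000).astype(np.float32)))
    if 'tab' in nm:
        for t in (0,1):
            k=q[(q[:,0]>.557)==t]
            if len(k)>5: print(t,k.mean(0).round(4),np.percentile(k,[2,98],0).round(4).tolist(),cv2.minAreaRect((k[:,:2]*1000).astype(np.float32)))
E
```

```text
time_s: 6.82
position: [0.5534, 0.1039, 0.2277]
tool_rot: [[0.078, 0.997, -0.024], [0.997, -0.078, 0.001], [-0.001, -0.024, -1.0]]
ft_force: [-0.2, -1.1, 0.0]
grip_width: 0.0856
[0.55338723 0.10366669 0.22771062] [[ 0.078  0.997 -0.024]
 [ 0.997 -0.078  0.001]
 [-0.001 -0.024 -1.   ]]
tabs 294 ((554.6661987304688, 98.29603576660156), (26.034526824951172, 47.05326461791992), 84.63143920898438)
0 [0.5341 0.1012 0.0841] [[0.5306, 0.0879, 0.0697], [0.5366, 0.1125, 0.0887]] ((533.5694580078125, 100.05531311035156), (25.29029655456543, 4.696432590484619), 84.72687530517578)
1 [0.5755 0.0976 0.0845] [[0.5729, 0.0842, 0.0674], [0.5782, 0.1093, 0.0888]] ((575.8218383789062, 96.30795288085938), (26.034526824951172, 4.555562496185303), 84.63143920898438)
tabtop 221 ((554.7117309570312, 98.15848541259766), (25.66396713256836, 46.9832649230957), 84.48373413085938)
0 [0.5337 0.1004 0.087 ] [[0.5306, 0.0878, 0.0842], [0.5366, 0.1124, 0.0888]] ((533.5260009765625, 100.06369018554688), (25.281051635742188, 4.441705703735352), 84.48373413085938)
1 [0.5757 0.0961 0.0873] [[0.573, 0.0835, 0.0847], [0.5781, 0.1086, 0.0889]] ((575.655517578125, 96.15057373046875), (25.631990432739258, 4.307305812835693), 86.54552459716797)
dock 1825 ((554.6468505859375, 97.76614379882812), (123.22393798828125, 61.716651916503906), 85.17879486083984)
blk 1501 ((554.7092895507812, 98.05388641357422), (108.7436294555664, 44.45275115966797), 85.7288589477539)
```

View pics/w3.png

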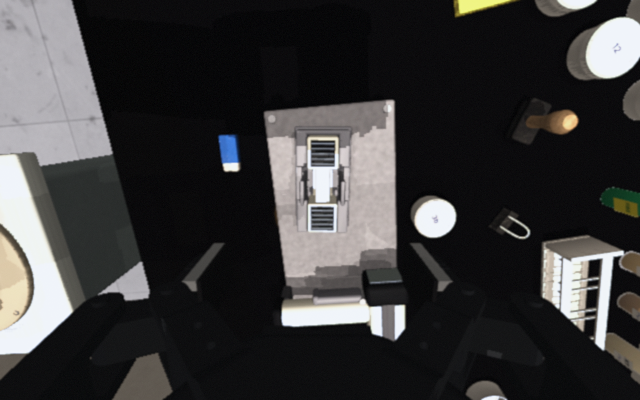

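The cassette grip is at about (0.5553, 0.0988), with the tab axis at −5°. The picture shows both tabs, at (306,183) and (340,183), centred between the open fingers. I'll go down now.

```bash
python3 -m pendant '[[[2,-5,-20],-0.008,1],[[0,0,-30],0,1],[[0,0,-35],0,1],[[0,0,-30],0,1],[[0,0,-15],0,1],[[0,0,0],0,1]]'
```

```text
time_s: 7.62
position: [0.5556, 0.0934, 0.0937]
tool_rot: [[0.105, 0.994, -0.022], [0.994, -0.105, 0.001], [-0.002, -0.022, -1.0]]
ft_force: [0.1, 0.5, 0.2]
grip_width: 0.0858
```

```bash
python3 -m pendant '[[[-1,6,-15],0.015,1],[[0,0,-15],0,1],[[0,0,-12],0,1],[[0,0,0],0,1]]'; python3 - <<'E'
from h import *
im,d,M,K=grab('side');cv2.imwrite('pics/s3.png',cv2.resize(im[130:290,280:460],None,fx=3.5,fy=3.5)[:,:,::-1])
E
```

```text
time_s: 8.12
position: [0.5551, 0.0993, 0.0499]
tool_rot: [[0.091, 0.996, -0.021], [0.996, -0.091, 0.0], [-0.002, -0.021, -1.0]]
ft_force: [0.0, -0.2, 0.1]
grip_width: 0.0854
```

View pics/s3.png

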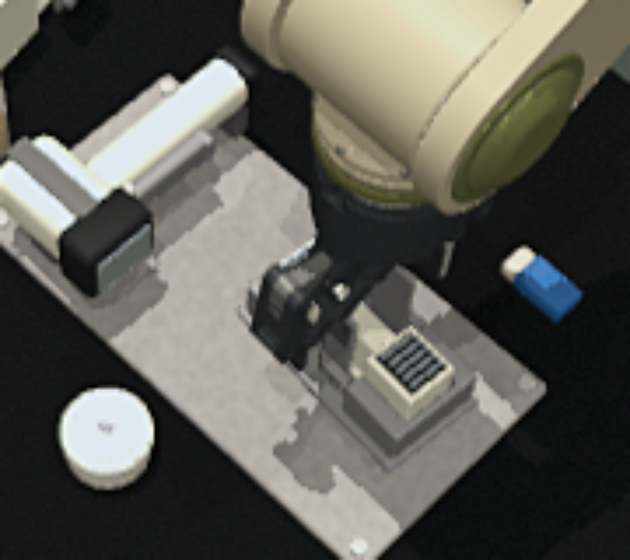

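The trigger has sprung back, and the fingers straddle the tabs without touching the dock. Now I'll pinch.

```bash
python3 -m pendant '[[[0,0,0],0,-1],[[0,0,0],0,-1],[[0,0,0],0,-1],[[0,0,0],0,-1],[[0,0,0],0,-1],[[0,0,0],0,-1],[[0,0,0],0,-1],[[0,0,0],0,-1]]' 50
```

```text
time_s: 9.18
position: [0.5561, 0.0993, 0.0528]
tool_rot: [[0.091, 0.996, -0.016], [0.996, -0.091, -0.0], [-0.002, -0.016, -1.0]]
ft_force: [-0.9, 0.3, 2.0]
grip_width: 0.0269
```

A width of 26.9 mm is below the stated 32, so I'll lower the force and look.

```bash
python3 -m pendant '[[[0,0,0],0,-1],[[0,0,0],0,-1],[[0,0,0],0,-1]]' 25; python3 - <<'E'
from h import *
im,d,M,K=grab('wrist');P=cloud(d,M,K)
a=cv2.resize(im[60:330,180:460],None,fx=1.5,fy=1.5)
im2,*_=grab('scene');b=cv2.resize(im2[190:290,225:350],None,fx=3,fy=3)
o=np.zeros((max(a.shape[0],b.shape[0]),a.shape[1]+b.shape[1],3),np.uint8);o[:a.shape[0],:a.shape[1]]=a;o[:b.shape[0],a.shape[1]:]=b
cv2.imwrite('pics/w4.png',o[:,:,::-1])
E
```

```text
time_s: 9.55
position: [0.5561, 0.0993, 0.0528]
tool_rot: [[0.091, 0.996, -0.016], [0.996, -0.091, -0.0], [-0.002, -0.016, -1.0]]
ft_force: [-0.3, 0.5, 2.0]
grip_width: 0.0266
```

View pics/w4.png

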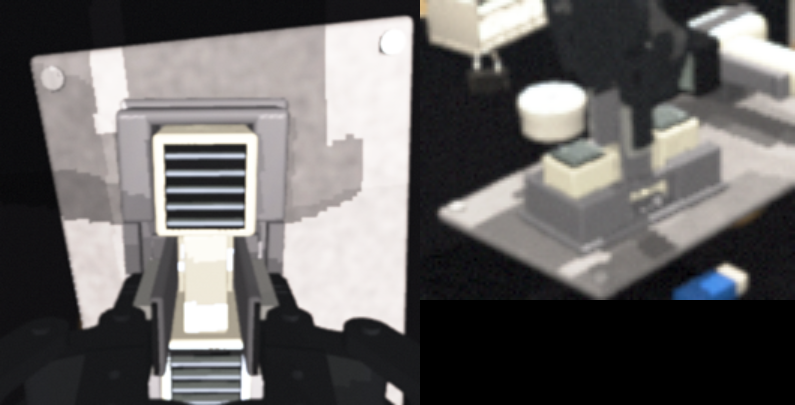

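The picture shows both tabs between the fingers at left (155,300) and right (255,300), with the slide blocks untouched. I'll measure the tab gap from depth.

```bash
python3 - <<'E'
from h import *
im,d,M,K=load('wrist');P=cloud(d,M,K)
c=np.array([.5555,.099]);a=np.deg2rad(-5.1);ux=np.array([np.cos(a),np.sin(a)]);uy=np.array([-np.sin(a),np.cos(a)])
s=((P[...,:2]-c)@ux)*1000;t=((P[...,:2]-c)@uy)*1000;z=P[...,2]*1000
# rows through tabs: full-res v = 60+y/1.5
for v in (244,250,256,262,268,274,280):
    print(v,'t=%.0f'%t[v,320],' '.join('%d:%.0f/%.0f'%(u,s[v,u],z[v,u]) for u in range(258,382,3) if 45<z[v,u]<130))
E
```

```text
244 t=2 267:-24/63 270:-23/63 273:-21/63 276:-18/71 279:-17/73 282:-16/71 285:-14/74 288:-12/74 291:-11/73 294:-11/58 303:-7/53 306:-5/52 309:-4/53 312:-2/52 315:-0/52 318:1/52 321:3/52 324:5/51 327:6/52 330:8/52 339:12/59 342:13/72 345:14/74 348:15/75 351:17/71 354:19/71 357:20/71 360:23/61 363:24/62 366:26/61
250 t=-2 261:-26/71 264:-24/71 267:-23/70 270:-21/71 273:-19/78 276:-17/79 279:-16/78 282:-14/79 285:-13/81 288:-12/80 291:-11/75 294:-11/60 303:-7/52 306:-5/52 309:-4/53 312:-2/52 315:-0/53 318:1/52 321:3/53 324:5/52 327:6/51 330:8/51 339:12/60 342:13/76 345:14/81 348:15/80 351:16/80 354:18/77 357:19/77 360:21/77 363:23/69 366:25/69 369:26/69 372:28/69
256 t=-5 258:-26/76 261:-25/76 264:-23/76 267:-22/76 270:-20/76 273:-18/83 276:-16/84 279:-15/84 282:-13/87 285:-12/86 288:-11/86 291:-11/76 294:-11/61 303:-7/52 306:-5/52 309:-4/53 312:-2/52 315:-0/52 318:1/52 321:3/52 324:5/51 327:6/52 330:8/52 339:12/61 342:13/77 345:13/85 348:14/85 351:16/85 354:17/83 357:18/84 360:20/85 363:22/75 366:24/76 369:25/75 372:27/75 375:28/76
262 t=-9 258:-25/82 261:-23/83 264:-22/81 267:-21/81 2
[... 887 characters left out ...]
7/51 306:-6/51 309:-4/52 312:-2/52 315:-0/52 318:1/53 321:3/53 324:5/52 327:6/52 330:8/53 339:12/61 342:13/78 345:13/87 348:15/87 351:15/91 354:16/91 357:16/100 360:18/100 363:19/99 366:20/100 369:21/100 372:22/100 375:23/100 378:25/99 381:26/99
280 t=-20 258:-20/105 261:-19/105 264:-17/104 267:-17/104 270:-16/103 273:-14/104 276:-13/103 279:-14/95 282:-13/90 285:-12/88 288:-11/88 291:-11/79 294:-12/52 297:-11/51 300:-9/51 303:-7/53 306:-5/52 309:-4/53 312:-2/52 315:-0/53 318:1/53 321:3/52 324:5/52 327:6/52 330:8/52 333:10/52 336:12/51 339:13/50 342:13/79 345:13/87 348:14/88 351:16/89 354:16/94 357:16/105 360:17/105 363:18/104 366:19/103 369:20/104 372:21/105 375:23/103 378:24/104 381:25/104
```

The inner tab faces are 24 mm apart (38 free), which is exactly what fully pinched gives. So the low width reading comes from the pads, not a bad grip. Now I'll lift.

```bash
python3 -m pendant '[[[0,0,0],0,-1],[[0,0,0],0,-1],[[0,0,5],0,-1],[[0,0,10],0,-1],[[0,0,15],0,-1],[[0,0,15],0,-1],[[0,0,15],0,-1],[[0,0,15],0,-1],[[0,0,15],0,-1],[[0,0,10],0,-1],[[0,0,0],0,-1],[[0,0,0],0,-1]]' 50; python3 - <<'E'
from h import *
im,d,M,K=grab('wrist');
a=cv2.resize(im[60:330,180:460],None,fx=1.4,fy=1.4)
im2,*_=grab('side');b=cv2.resize(im2[130:290,280:460],None,fx=2.2,fy=2.2)
o=np.zeros((max(a.shape[0],b.shape[0]),a.shape[1]+b.shape[1],3),np.uint8);o[:a.shape[0],:a.shape[1]]=a;o[:b.shape[0],a.shape[1]:]=b
cv2.imwrite('pics/w5.png',o[:,:,::-1])
P=cloud(d,M,K);c=np.array([.5555,.099]);a=np.deg2rad(-5.1);ux=np.array([np.cos(a),np.sin(a)])
s=((P[...,:2]-c)@ux)*1000;z=P[...,2]*1000
for v in (250,262,274): print(v,' '.join('%d:%.0f/%.0f'%(u,s[v,u],z[v,u]) for u in range(258,382,3) if z[v,u]>100))
E
```

```text
time_s: 11.15
position: [0.5563, 0.0993, 0.1617]
tool_rot: [[0.091, 0.996, -0.012], [0.996, -0.091, -0.0], [-0.001, -0.012, -1.0]]
ft_force: [0.7, 0.5, -2.7]
grip_width: 0.027
250 261:-26/180 264:-24/179 267:-23/179 270:-21/179 273:-18/188 276:-17/187 279:-16/187 282:-14/189 285:-13/191 288:-12/189 291:-11/185 294:-11/168 297:-11/147 300:-11/126 303:-7/162 306:-5/161 309:-3/161 312:-2/162 315:-0/161 318:2/161 321:3/161 324:5/161 327:6/161 330:8/161 333:11/127 336:12/147 339:13/167 342:13/183 345:14/190 348:15/189 351:16/189 354:18/187 357:19/186 360:21/186 363:23/178 366:25/177 369:26/178 372:28/179
262 258:-25/190 261:-23/192 264:-22/191 267:-21/192 270:-18/198 273:-17/198 276:-16/198 279:-14/198 282:-13/198 285:-12/197 288:-11/196 291:-11/186 294:-11/171 297:-12/138 300:-10/139 303:-7/162 306:-5/161 309:-3/162 312:-2/160 315:-0/161 318:2/162 321:3/161 324:5/162 327:7/161 330:8/162 333:11/138 336:13/138 339:13/170 342:13/187 345:13/196 348:14/197 351:16/198 354:17/198 357:18/198 360:19/197 363:20/199 366:23/189 369:25/189 372:26/191 375:27/191
274 258:-21/209 261:-19/210 264:-19/208 267:-17/210 270:-16/209 273:-15/209 276:-14/209 279:-14/201 282:-13/199 285:-12/197 288:-11/197 291:-11/188 294:-11/173 297:-11/154 300:-9/153 303:-7/162 306:-5/161 309:-4/161 312:-2/161 315:-0/161 318:2/162 321:3/162 324:5/161 327:7/160 330:8/161 333:10/153 336:12/154 339:13/171 342:13/187 345:13/197 348:15/197 351:15/200 354:17/200 357:16/210 360:18/209 363:19/208 366:20/208 369:21/208 372:22/209 375:23/209 378:24/209 381:26/209
```

View pics/w5.png

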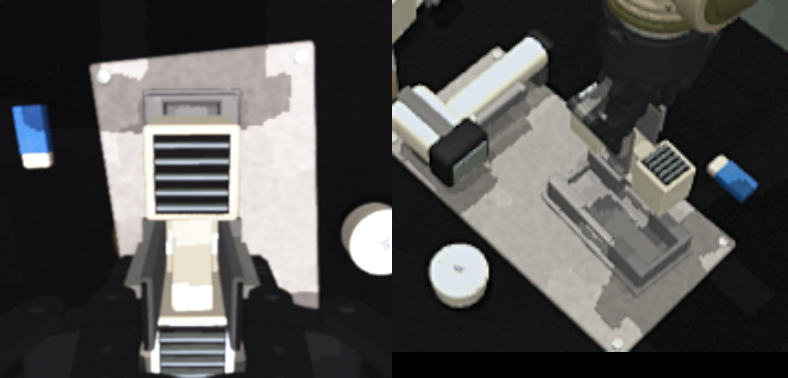

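The cassette is out, level and about 11 cm up over the empty dock, and the tab gap is still 24 mm. The tin, eraser and trigger look undisturbed. I'll let it settle, then hand in.

```bash
python3 -m pendant '[[[0,0,0],0,-1],[[0,0,0],0,-1],[[0,0,0],0,-1],[[0,0,0],0,-1]]' && python3 -c "
from rig import ticket
print(ticket.close_job())"
```

```text
time_s: 11.75
position: [0.556, 0.0993, 0.1606]
tool_rot: [[0.091, 0.996, -0.014], [0.996, -0.091, -0.0], [-0.001, -0.014, -1.0]]
ft_force: [0.4, 0.8, -2.1]
grip_width: 0.027
the job is handed in; nothing more can be done
None
```

I squeezed the scanner trigger home and let it spring back, then pinched both catches and lifted the cassette. I handed the job in at 11.75 s while holding it; no verdict is reported.

- **Trigger:** the fingers closed to 32.8 mm at 60 N, against 32 mm at the stop. The trigger showed free again in the later pictures.
- **Catches:** the inner faces of the two tabs measured 24 mm apart, before and after the lift. That matches both catches fully in.
- **Cassette:** in the last images it was level and about 11 cm above its seat, over the empty dock. The tool tilt was about 1°. The tin and eraser looked undisturbed there; the vial was last in full view, upright, during the trigger squeeze.
- **Disagreement:** the gripper read 27 mm where 32 mm was expected over the pinched tabs. It barely changed with grip force, so I relied on the depth measurement instead.

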